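# Rake a heap of croutons into an even layer on a baking tray

## Robot

A 7-joint arm with a two-finger parallel gripper is mounted at the origin on a cart in front of the work surface, level with it; the furniture and walls round the work are solid. World frame = base frame: x ahead of the robot, y to its left, z up, the work surface at z = 0. Lengths are in m, angles in rad, forces in N, time in s.
With the tool pointing down it reaches from about 0.35 to 0.9 m from the base axis. Payload 19.9 kg.
Tool frame: the origin (TCP) lies at the very end of the fingers, on their centre line; the grasp point (between the pads) lies 19 mm behind it; z points along the fingers, y is the line along which they close (so a half turn about z gives the same grasp; the last joint's range is limited). The gripper opens to 85 mm and grips with 20 to 120 N. Pads are 22 mm wide; open, the fingers measure 114 mm over their backs; the gripper's body (76 mm by 85 mm) begins 54 mm behind the grasp point. The pads swing forward as they close: fully open they stand 13 mm farther back than shut.
Start: joints at [0.637, 0.417, -0.01, 1.614, 0.005, 1.111, -0.053], TCP at [0.486, -0.392, 0.231] pointing down, gripper open.
Joint ranges: [-2.81, 2.81], [-0.39, 2.02], [-1.27, 1.25], [0.06, 2.57], [-1.19, 4.33], [0.19, 2], [-2.82, 2.82]. Speed limits (rad/s): [1.89, 1.89, 2.39, 2.39, 3.01, 3.01, 3.01].

## Interface

Orientations are given as a rotation vector (axis times angle).
In Python, from rig import get_obs, optics, arm gives the robot as it stands.
- The arm moves only by the tool arm_command, never from a script. Its argument "deltas" is a list that holds one entry, the list of rows, each a list of 5 numbers: the closure, from 0 (fully open) to 1 (shut), then the shift along the world's x, y, z in cm, then the turn about the world's z in degrees. A call has 1 to 10 rows; each row is the pose to reach, as a shift and turn from the pose commanded when the call began; what a row does not reach only later rows make up. A row lasts 1/8 s, in which the tool goes at most 62.5 mm and 10.7 degrees, less where a joint would pass 70% of its speed; a pose out of reach is approached as far as the arm can. A call with a gripper value outside its range is refused whole. The fingers move at their own pace and stop on an object; the grip force is fixed at half the most. Time passes only in rows, so rows that repeat a pose let the fingers close. It gives the time, the measured TCP pose, the force, the opening and the grip force at its end, in the units of the state.
- get_obs(): the state, without advancing time (a new reading comes with each control period).
- optics.camera(name): name is "scene" or "side" or "wrist"; returns a dict with "image" (400x640x3 uint8, red, green, blue), "range_z" (400x640 float32, m along the optical axis (not along the pixel's ray), 0 where there is no reading), "fov_y" (degrees; the focal length in pixels is half the picture's height over the tangent of half this angle, whatever the lens; pixels are square), "cx", "cy" (the principal point, pixels), "extrinsics" (4x4, takes a point from camera to world coordinates); the wrist camera has in their place "hand_eye" (4x4, takes a point from camera to tool coordinates, whose origin is the TCP and whose axes are the flange's). Camera axes: x right, y down, z forward; pixel columns grow to the right and rows downward; lengths in m; the calibration is good to about 2 mm. A picture is of the moment at which its call begins: read the wrist's pose just before it.
- arm.sign_off(): hands the job in; it is judged then, once.
The state is a dict: "clock": time; "joint_pos": joint angles; "dq": joint speeds; "effort": joint torques, N m; "position": TCP position; "tool_rot": TCP orientation; "wrist_force": force on the tool from outside, world axes, zero at the start; "moment": the same for the moment, N m; "gripper_width": finger opening in m; "finger_force": force on a finger pad.
Only numpy, scipy, OpenCV 4.12 (cv2) and the standard library are available. Lean on these libraries where they do the work, as an engineer would, in place of code of your own. Each camera call takes 0.05 s, during which the arm holds its last target. There are 200 camera calls.

## Task

The croutons are heaped at one end of the baking tray: take the wooden rake and, with its teeth running lightly along the bowed tray floor, draw them out into one even layer: some near the middle of every sixth of the tray (three lengthwise by two across), none on top of another. Do not press hard on the tray's coating or on the croutons, do not touch the croutons with anything but the rake, do not shove the tray along or disturb the bowl and the pepper jar. Then lay the rake down on the worktop clear of the tray.

Things in the scene. Friction and masses are not known exactly. Their poses are not given: they have to be found in the camera images.
- tray: thin dark steel baking tray, about 0.8 kg, loose on the worktop: 320 mm long (its y axis, roughly world y) by 220 mm wide (its x axis), yawed up to 0.2 rad. Origin: underside, centre. Inside 308 x 208 mm; top of the rolled rim 24 mm above the worktop. The thin floor is bowed along its length: top about 3 mm above the worktop at both ends, about 7 mm at mid length, level across
- rake: small wooden hand rake, 0.15 kg, loose right of the tray, on its tooth tips and handle butt. Handle: bar 20 mm wide, 24 mm high, 190 mm long, flat sides. Origin: middle of the section where to grip, 78 mm behind the teeth, 112 mm before the butt, 42 mm above the worktop. Frame as it lies: x along the head, y level from butt to head, z up; yaw -1.65 to -1.15 rad (head away from the robot)
- rake_teeth (a point): middle of the line of the rake's seven tooth tips. Head: bar 176 mm wide, 22 mm thick, across the handle's front end, with seven slim round-ended peg teeth, 6.4 mm thick, 26 mm apart, square to the handle; tips 65 mm below the handle's axis
- rake_butt (a point): middle of the handle's butt end; as the rake lies the handle slopes down to here from the head by 0.27 rad (turned level it would stand on its teeth, axis 65 mm up)
- crouton_0: crouton, one of nine alike: rigid dry bread dice of 25 mm, rounded edges, 12 g; origin at its centre. Starts on the floor in the rear row, about 116 mm from the tray's middle towards +y
- crouton_1: crouton, one of nine alike: rigid dry bread dice of 25 mm, rounded edges, 12 g; origin at its centre. Starts on the floor in the rear row, about 116 mm from the tray's middle towards +y
- crouton_2: crouton, one of nine alike: rigid dry bread dice of 25 mm, rounded edges, 12 g; origin at its centre. Starts on the floor in the rear row, about 116 mm from the tray's middle towards +y
- crouton_3: crouton, one of nine alike: rigid dry bread dice of 25 mm, rounded edges, 12 g; origin at its centre. Starts on the floor in the front row, about 58 mm from the tray's middle towards +y
- crouton_4: crouton, one of nine alike: rigid dry bread dice of 25 mm, rounded edges, 12 g; origin at its centre. Starts on the floor in the front row, about 58 mm from the tray's middle towards +y
- crouton_5: crouton, one of nine alike: rigid dry bread dice of 25 mm, rounded edges, 12 g; origin at its centre. Starts on the floor in the front row, about 58 mm from the tray's middle towards +y
- crouton_6: crouton, one of nine alike: rigid dry bread dice of 25 mm, rounded edges, 12 g; origin at its centre. Starts on top of crouton_3
- crouton_7: crouton, one of nine alike: rigid dry bread dice of 25 mm, rounded edges, 12 g; origin at its centre. Starts on top of crouton_4
- crouton_8: crouton, one of nine alike: rigid dry bread dice of 25 mm, rounded edges, 12 g; origin at its centre. Starts on top of crouton_5
- bed_0 (a point): point on the tray floor, the middle of one of six equal patches (left (+y, heaped) third of the length, far (+x) half), fixed to the tray; its z is the floor there. At the end a crouton's centre is to lie within 50 mm of it (the croutons start heaped in the left third)
- bed_1 (a point): point on the tray floor, the middle of one of six equal patches (left (+y, heaped) third of the length, near (-x) half), fixed to the tray; its z is the floor there. At the end a crouton's centre is to lie within 50 mm of it (the croutons start heaped in the left third)
- bed_2 (a point): point on the tray floor, the middle of one of six equal patches (middle third of the length, far (+x) half), fixed to the tray; its z is the floor there. At the end a crouton's centre is to lie within 50 mm of it (the croutons start heaped in the left third)
- bed_3 (a point): point on the tray floor, the middle of one of six equal patches (middle third of the length, near (-x) half), fixed to the tray; its z is the floor there. At the end a crouton's centre is to lie within 50 mm of it (the croutons start heaped in the left third)
- bed_4 (a point): point on the tray floor, the middle of one of six equal patches (right (-y) third of the length, far (+x) half), fixed to the tray; its z is the floor there. At the end a crouton's centre is to lie within 50 mm of it (the croutons start heaped in the left third)
- bed_5 (a point): point on the tray floor, the middle of one of six equal patches (right (-y) third of the length, near (-x) half), fixed to the tray; its z is the floor there. At the end a crouton's centre is to lie within 50 mm of it (the croutons start heaped in the left third)
- bowl_white: empty white bowl, 120 mm across, 54 mm high; origin under its centre; bystander
- pepper_jar: pepper jar, 42 mm across, 106 mm high; origin under its centre; bystander
Not all that is in view belongs to the job. What is shaped like the crouton_1 but red or turquoise is not meant. What is shaped like the crouton_3 but green or pink is not meant.

How it is judged:
On the way, in this order (a step that is already met when the one before it is completed fails the run):
1. the rake is drawn along with its teeth bearing on the tray (contact force between rake and tray above 0.4 N and linear speed of rake above 0.015 m/s), for 0.5 s.
2. the croutons lie in one even layer over the whole tray (z of crouton_0 in the frame of tray between 0.01 and 0.026 m and z of crouton_1 in the frame of tray between 0.01 and 0.026 m and z of crouton_2 in the frame of tray between 0.01 and 0.026 m and z of crouton_3 in the frame of tray between 0.01 and 0.026 m and z of crouton_4 in the frame of tray between 0.01 and 0.026 m and z of crouton_5 in the frame of tray between 0.01 and 0.026 m and z of crouton_6 in the frame of tray between 0.01 and 0.026 m and z of crouton_7 in the frame of tray between 0.01 and 0.026 m and z of crouton_8 in the frame of tray between 0.01 and 0.026 m and x of crouton_0 in the frame of tray between -0.105 and 0.105 m and y of crouton_0 in the frame of tray between -0.155 and 0.155 m and x of crouton_1 in the frame of tray between -0.105 and 0.105 m and y of crouton_1 in the frame of tray between -0.155 and 0.155 m and x of crouton_2 in the frame of tray between -0.105 and 0.105 m and y of crouton_2 in the frame of tray between -0.155 and 0.155 m and x of crouton_3 in the frame of tray between -0.105 and 0.105 m and y of crouton_3 in the frame of tray between -0.155 and 0.155 m and x of crouton_4 in the frame of tray between -0.105 and 0.105 m and y of crouton_4 in the frame of tray between -0.155 and 0.155 m and x of crouton_5 in the frame of tray between -0.105 and 0.105 m and y of crouton_5 in the frame of tray between -0.155 and 0.155 m and x of crouton_6 in the frame of tray between -0.105 and 0.105 m and y of crouton_6 in the frame of tray between -0.155 and 0.155 m and x of crouton_7 in the frame of tray between -0.105 and 0.105 m and y of crouton_7 in the frame of tray between -0.155 and 0.155 m and x of crouton_8 in the frame of tray between -0.105 and 0.105 m and y of crouton_8 in the frame of tray between -0.155 and 0.155 m and horizontal distance between any of crouton_0, crouton_1, crouton_2, crouton_3, crouton_4, crouton_5, crouton_6, crouton_7, crouton_8 and bed_0 below 0.05 m and horizontal distance between any of crouton_0, crouton_1, crouton_2, crouton_3, crouton_4, crouton_5, crouton_6, crouton_7, crouton_8 and bed_1 below 0.05 m and horizontal distance between any of crouton_0, crouton_1, crouton_2, crouton_3, crouton_4, crouton_5, crouton_6, crouton_7, crouton_8 and bed_2 below 0.05 m and horizontal distance between any of crouton_0, crouton_1, crouton_2, crouton_3, crouton_4, crouton_5, crouton_6, crouton_7, crouton_8 and bed_3 below 0.05 m and horizontal distance between any of crouton_0, crouton_1, crouton_2, crouton_3, crouton_4, crouton_5, crouton_6, crouton_7, crouton_8 and bed_4 below 0.05 m and horizontal distance between any of crouton_0, crouton_1, crouton_2, crouton_3, crouton_4, crouton_5, crouton_6, crouton_7, crouton_8 and bed_5 below 0.05 m), for 0.2 s.
At the end, for the whole second after the job is handed in: All nine croutons lie at rest directly on the tray floor (centres below 26 mm over its underside), inside the rim, a crouton centre within 50 mm of each of the six patch centres; the rake lies at rest on the worktop, teeth outside the tray, not touching it (all of step 2 and height (world z) of rake_teeth below 0.03 m and height (world z) of rake below 0.06 m and (y of rake_teeth in the frame of tray below -0.165 m or y of rake_teeth in the frame of tray above 0.165 m or x of rake_teeth in the frame of tray below -0.115 m or x of rake_teeth in the frame of tray above 0.115 m) and contact force between rake and tray below 0.1 N and linear speed of each of rake, crouton_0, crouton_1, crouton_2, crouton_3, crouton_4, crouton_5, crouton_6, crouton_7, crouton_8 below 0.02 m/s).
It fails at once if the rake bears on the tray with more than 15 N (scratches the coating) (contact force between rake and tray above 15 N).
It fails at once if a crouton is pressed by the rake with more than 20 N (crushed) (contact force between rake and crouton_0 above 20 N or contact force between rake and crouton_1 above 20 N or contact force between rake and crouton_2 above 20 N or contact force between rake and crouton_3 above 20 N or contact force between rake and crouton_4 above 20 N or contact force between rake and crouton_5 above 20 N or contact force between rake and crouton_6 above 20 N or contact force between rake and crouton_7 above 20 N or contact force between rake and crouton_8 above 20 N).
It fails at once if the robot itself touches a crouton ((contact force between the fingers and crouton_0 above 0.3 N or contact force between the fingers and crouton_1 above 0.3 N or contact force between the fingers and crouton_2 above 0.3 N or contact force between the fingers and crouton_3 above 0.3 N or contact force between the fingers and crouton_4 above 0.3 N or contact force between the fingers and crouton_5 above 0.3 N or contact force between the fingers and crouton_6 above 0.3 N or contact force between the fingers and crouton_7 above 0.3 N or contact force between the fingers and crouton_8 above 0.3 N) or (contact force between the arm and crouton_0 above 0.3 N or contact force between the arm and crouton_1 above 0.3 N or contact force between the arm and crouton_2 above 0.3 N or contact force between the arm and crouton_3 above 0.3 N or contact force between the arm and crouton_4 above 0.3 N or contact force between the arm and crouton_5 above 0.3 N or contact force between the arm and crouton_6 above 0.3 N or contact force between the arm and crouton_7 above 0.3 N or contact force between the arm and crouton_8 above 0.3 N)).
It fails at once if the tray is shoved more than 40 mm (distance of tray from where it was at the start of the episode above 0.04 m).
It fails at once if the bowl or the pepper jar is moved more than 30 mm (distance of any of bowl_white, pepper_jar from where it was at the start of the episode above 0.03 m).
It also fails if it takes over 58 s, if anything falls off the work surface, if the arm or the gripper's body presses on something with over 40 N, if the wrist force passes 120 N, or if a joint passes its speed limit or range.

## Working session

There is one attempt and no reset: what is moved stays moved. The work goes in short steps, Python scripts to look and compute and a tool call to move; the robot and the scene stay as the last step left them, time stands still between calls to the robot, and variables do not carry over. Pictures are saved under pics/ and viewed, at most 10 in all, crops included, and the job is handed in when it is done.

Besides the shell and the picture viewer there is one more tool, called after ">>>" as name(argument=value, ...), one argument or row to a line, values as JSON. arm_command: Moves the arm, as the interface text tells. Its arguments: {"type":"object","properties":{"deltas":{"type":"array"}},"required":["deltas"]}

```bash
ls && mkdir -p pics && cat > h.py <<'E'
import numpy as np, cv2
from scipy.spatial.transform import Rotation as R
from rig import get_obs, optics, arm
def cloud(name):
    o=get_obs(); c=optics.camera(name); im=c["image"]; z=c["range_z"]
    f=200/np.tan(np.radians(c["fov_y"])/2)
    v,u=np.mgrid[:400,:640]
    P=np.stack([(u-c["cx"])/f*z,(v-c["cy"])/f*z,z],-1)
    if "extrinsics" in c: T=c["extrinsics"]
    else:
        W=np.eye(4); W[:3,:3]=R.from_rotvec(o["tool_rot"]).as_matrix(); W[:3,3]=o["position"]; T=W@c["hand_eye"]
    P=P@T[:3,:3].T+T[:3,3]; P[z==0]=np.nan
    return im,P,T
E
python3 - <<'E'
from h import *
o=get_obs(); print({k:np.round(v,3) for k,v in o.items()})
ims=[]
for n in("scene","side","wrist"):
    im,P,T=cloud(n); np.savez(f"{n}.npz",im=im,P=P); print(n,np.round(T,3).tolist()); ims.append(im)
cv2.imwrite("pics/a.png",cv2.cvtColor(ims[0],cv2.COLOR_RGB2BGR))
b=cv2.vconcat([cv2.resize(x,(480,300)) for x in ims[1:]])
cv2.imwrite("pics/b.png",cv2.cvtColor(b,cv2.COLOR_RGB2BGR))
E
```

```text
pics
{'clock': np.float64(0.0), 'joint_pos': array([ 0.637,  0.418, -0.01 ,  1.614,  0.005,  1.111, -0.053]), 'dq': array([-0.001, -0.   ,  0.   ,  0.   , -0.   ,  0.001,  0.   ]), 'effort': array([-1.0000e-03, -8.6444e+01,  6.7900e-01, -4.3491e+01,  1.9000e-02,
        7.0000e-03, -0.0000e+00]), 'position': array([ 0.486, -0.392,  0.231]), 'tool_rot': array([-2.833e+00, -1.354e+00,  1.000e-03]), 'wrist_force': array([-0.127, -0.446, -0.778]), 'moment': array([-0.011,  0.009, -0.015]), 'finger_force': np.float64(0.0), 'gripper_width': np.float64(0.085)}
scene [[-0.628, -0.412, 0.66, -0.131], [-0.778, 0.343, -0.526, 0.581], [-0.01, -0.844, -0.536, 0.583], [0.0, 0.0, 0.0, 1.0]]
side [[0.482, -0.64, 0.599, -0.312], [-0.876, -0.355, 0.327, -0.393], [0.003, -0.682, -0.731, 1.089], [0.0, 0.0, 0.0, 1.0]]
wrist [[0.778, -0.6, -0.187, 0.533], [-0.629, -0.743, -0.23, -0.333], [-0.002, 0.296, -0.955, 0.373], [0.0, 0.0, 0.0, 1.0]]
```

View pics/a.png

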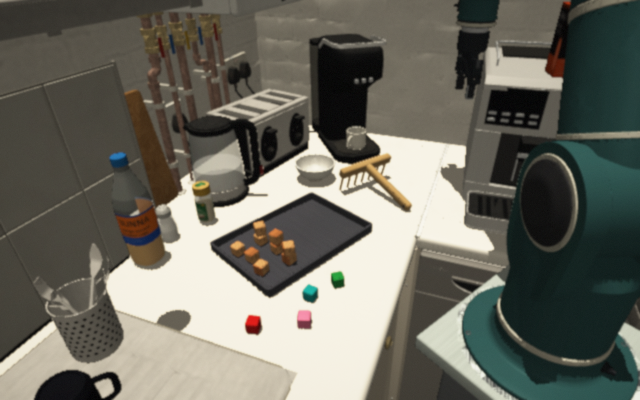

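View pics/b.png

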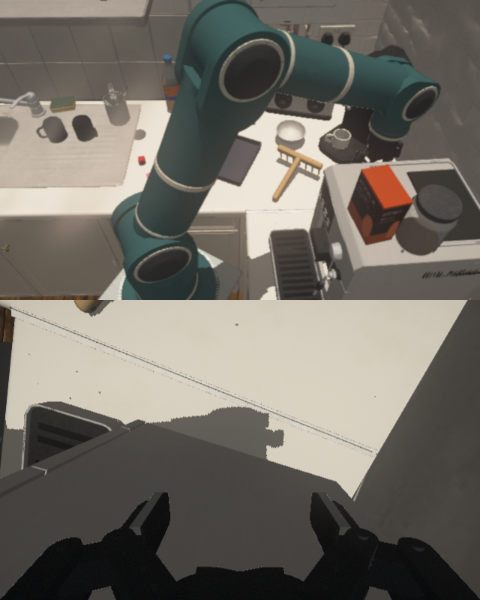

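The scene view shows the tray at (212-372, 195-292) with the brown croutons heaped at its left end (235-297, 225-272). The rake's head is at (340-390, 155-190) and its butt at (408, 207). The bowl is at (315, 167) and the pepper jar at (203, 200). The red (253, 324), turquoise (310, 292), green (337, 278) and pink (304, 319) dice outside the tray are not meant. Next I measure the tray, rake and croutons.

```bash
cat > m.py <<'E'
from h import *
d=np.load("scene.npz"); im,P=d["im"],d["P"]
hsv=cv2.cvtColor(im,cv2.COLOR_RGB2HSV); X,Y,Z=P[...,0],P[...,1],P[...,2]
def box(u0,u1,v0,v1):
    m=np.zeros((400,640),bool); m[v0:v1,u0:u1]=1; return m&np.isfinite(Z)
tr=box(200,380,185,300)&(hsv[...,2]<90)&(Z<.03)&(Z>-.01)
n,l,s,c=cv2.connectedComponentsWithStats(tr.astype(np.uint8)); k=1+np.argmax(s[1:,4]); tr=l==k
rr=cv2.minAreaRect(P[tr][:,:2].astype(np.float32)); print("tray",rr,np.round(cv2.boxPoints(rr),3).tolist(),tr.sum())
print("rim z pct",np.nanpercentile(Z[tr],[1,10,50,90,99]).round(4))
wood=(hsv[...,0]>8)&(hsv[...,0]<28)&(hsv[...,1]>90)
rk=box(332,415,148,215)&wood&(Z>.003)
n,l,s,c=cv2.connectedComponentsWithStats(rk.astype(np.uint8)); k=1+np.argmax(s[1:,4]); rk=l==k
Q=P[rk]; print("rake",len(Q),Q.min(0).round(3),Q.max(0).round(3))
# handle: points with x clearly nearer than head
i=Q[:,0].argsort()
for q in Q[i][::25]: print(np.round(q,3),end=' ')
print()
cr=cv2.dilate(tr.astype(np.uint8),np.ones((15,15)))>0
cr=cr&wood&(Z>.012)&(Z<.08)
n,l,s,c=cv2.connectedComponentsWithStats(cr.astype(np.uint8))
for k in range(1,n):
    if s[k,4]>8: q=P[l==k]; print("cr",s[k].tolist(),q.mean(0).round(3),q.max(0).round(3))
for nm,b in(("bowl",(292,338,152,188)),("jar",(192,216,178,226))):
    q=P[box(*b)&(Z>.015)]; q=q[q[:,2]<.12]; print(nm,q.min(0).round(3),q.max(0).round(3),np.median(q,0).round(3))
cv2.imwrite("pics/c.png",cv2.resize(cv2.cvtColor(im[150:300,200:420],cv2.COLOR_RGB2BGR),None,fx=3.6,fy=3.6,interpolation=2))
E
python3 m.py
```

```text
tray ((0.5117579698562622, 0.1653560996055603), (0.22034476697444916, 0.3187699019908905), 5.66035270690918) [[0.38600000739097595, 0.31299999356269836], [0.4180000126361847, -0.004000000189989805], [0.6370000243186951, 0.017999999225139618], [0.6060000061988831, 0.33500000834465027]] 7377
rim z pct [0.0018 0.0037 0.0067 0.0217 0.0251]
rake 998 [ 0.419 -0.297  0.005] [ 0.715 -0.061  0.078]
[ 0.419 -0.136  0.024] [ 0.427 -0.129  0.023] [ 0.434 -0.133  0.027] [ 0.443 -0.131  0.027] [ 0.449 -0.137  0.033] [ 0.457 -0.129  0.021] [ 0.466 -0.13   0.022] [ 0.473 -0.139  0.037] [ 0.48  -0.136  0.041] [ 0.49  -0.132  0.035] [ 0.501 -0.137  0.047] [ 0.512 -0.134  0.04 ] [ 0.521 -0.135  0.045] [ 0.529 -0.147  0.056] [ 0.538 -0.137  0.056] [ 0.546 -0.138  0.052] [ 0.556 -0.15   0.063] [ 0.565 -0.14   0.059] [ 0.573 -0.143  0.07 ] [ 0.583 -0.142  0.067] [ 0.585 -0.2    0.063] [ 0.587 -0.169  0.06 ] [ 0.588 -0.162  0.071] [ 0.589 -0.151  0.071] [ 0.59  -0.16   0.071] [ 0.591 -0.123  0.067] [ 0.592 -0.12   0.058] [ 0.593 -0.102  0.067] [ 0.594 -0.129  0.058] [ 0.595 -0.077  0.069] [ 0.596 -0.213  0.074] [ 0.597 -0.098  0.073] [ 0.598 -0.175  0.073] [ 0.6   -0.165  0.075] [ 0.601 -0.132  0.076] [ 0.603 -0.188  0.076] [ 0.606 -0.098  0.076] [ 0.61  -0.065  0.073] [ 0.69  -0.261  0.018] [ 0.704 -0.223  0.018] 
cr [252, 220, 16, 25, 282] [0.55  0.231 0.036] [0.618 0.245 0.058]
cr [269, 229, 28, 36, 562] [0.469 0.224 0.039] [0.512 0.236 0.058]
cr [231, 241, 38, 34, 486] [0.5   0.286 0.024] [0.561 0.304 0.031]
bowl [ 0.664 -0.191  0.015] [ 0.874 -0.003  0.055] [ 0.747 -0.076  0.036]
jar [0.698 0.23  0.015] [0.934 0.307 0.108] [0.71  0.286 0.07 ]
```

View pics/c.png

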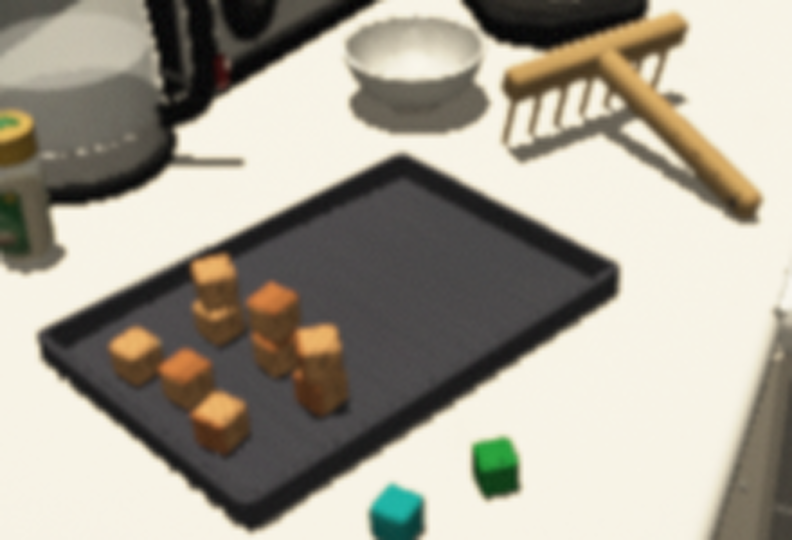

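The heap is confirmed as nine brown dice inside the tray, three at the rear and three stacked pairs in front. The coloured dice all lie outside the tray. The moves only allow yaw, so a handle gripped at its 0.27 slope would hit the tray rim. I'll look for a ledge to level the rake on and refine its pose.

```bash
python3 - <<'E'
from h import *
H=np.full((260,260),np.nan) # 5mm cells x 0.2..1.5? y -0.8..0.5
A=[]
for n in("scene","side"):
    d=np.load(n+".npz"); A.append((d["P"].reshape(-1,3),d["im"].reshape(-1,3)))
Q=np.vstack([a[0] for a in A]); ok=np.isfinite(Q[:,0])&(Q[:,2]<.3)&(Q[:,2]>-.1); Q=Q[ok]
x=((Q[:,0]-.2)/.02).astype(int); y=((.6-Q[:,1])/.02).astype(int)
m=(x>=0)&(x<40)&(y>=0)&(y<65)
G=np.full((40,65),-999.); np.maximum.at(G,(x[m],y[m]),Q[m,2]*1000)
print("rows x from 0.95 down to .25 ; cols y .6 -> -.7 ; units mm/10 ")
for i in range(38,2,-1): print("%.2f "%(.21+.02*i)+"".join("  ." if g<-900 else "%3d"%round(g/10) if g>-50 else " --" for g in G[i]))
P,im=A[0]; P=P.reshape(400,640,3); im=im.reshape(400,640,3); hsv=cv2.cvtColor(im,cv2.COLOR_RGB2HSV)
w=(hsv[...,0]>8)&(hsv[...,0]<28)&(hsv[...,1]>90); w[:148]=0;w[215:]=0;w[:,:332]=0;w[:,415:]=0
q=P[w]; q=q[(q[:,2]>.005)&(q[:,0]<.63)]
h=q[q[:,0]<.575]
for a in np.arange(.41,.57,.02):
    s=h[(h[:,0]>=a)&(h[:,0]<a+.02)]
    t=s[s[:,2]>s[:,2].max()-.007] ; print(round(a+.01,2),len(s),"top y",t[:,1].min().round(4),t[:,1].max().round(4),"all y",s[:,1].min().round(4),s[:,1].max().round(4),"z",s[:,2].max().round(3))
hd=q[(q[:,0]>.578)&(q[:,2]>.055)]
print("head",cv2.minAreaRect(hd[:,:2].astype(np.float32)),hd[:,1].min(),hd[:,1].max())
for col,(u,v) in dict(red=(253,324),turq=(310,292),green=(337,278),pink=(304,319)).items():
    s=P[v-9:v+10,u-9:u+10].reshape(-1,3); s=s[(s[:,2]>.018)]; print(col,s[:,:2].mean(0).round(3),s.max(0).round(3))
E
```

```text
rows x from 0.95 down to .25 ; cols y .6 -> -.7 ; units mm/10 
0.97   .  .  .  .  .  .  .  .  .  .  .  .  .  . 30 30 30 29 29 20 30 30 18 19 19 19 19 18 19 19 19 19  . 19 19  . 19 19  1  1  0  0  0 30  .  .  .  .  .  .  .  .  .  .  .  .  .  .  .  .  .  .  .  .  .
0.95   .  .  .  .  .  .  .  .  .  .  .  .  . 30 30 29  0 29 30  . 30 30  . 18 18 18 19 18  . 19 19 19 18 19 19 18 18 19  0  1  0  0 30  .  .  .  .  .  .  .  .  .  .  .  .  .  .  .  .  .  .  .  .  .  .
0.93   .  .  .  .  .  .  .  .  .  .  .  . 30 30 29 26  0 28 30 28  .  .  . 18 19  . 19 19  . 19 19 19 19  . 19 19  . 19 18  1  1  3 30  .  .  .  .  .  .  .  .  .  .  .  .  .  .  .  .  .  .  .  .  .  .
0.91   .  .  .  .  .  .  .  .  .  .  .  . 30 30 27 30 30  0  .  .  .  .  .  . 19  . 19 18  . 19 19 19 19  . 19 19 18 19 18  0  0 30 29  .  .  .  .  .  .  .  .  .  .  .  .  .  .  .  .  .  .  .  .  .  .
0.89   .  .  .  .  .  .  .  .  .  .  . 27 28 22 26 30 28  0  .  .  .  .  .  . 18 18 19 19 19 19 19 19 19 18 19 19 19 19 18  1  0 30  .  .  .  .  .  .  .  .  . 17  .  .  .  .  .  .  .  .  .  .  .  .  .
0.87   .  .  .  .  .  .  .  .  .
[... 6286 characters left out ...]
78 all y -0.1455 -0.1261 z 0.033
0.46 65 top y -0.1459 -0.13 all y -0.1459 -0.1286 z 0.039
0.48 57 top y -0.1456 -0.1303 all y -0.1456 -0.1298 z 0.044
0.5 50 top y -0.1476 -0.1322 all y -0.1476 -0.1312 z 0.05
0.52 54 top y -0.1535 -0.1354 all y -0.1535 -0.1333 z 0.056
0.54 58 top y -0.1532 -0.1355 all y -0.1548 -0.1334 z 0.061
0.56 51 top y -0.1578 -0.1362 all y -0.1578 -0.1355 z 0.066
head ((0.5935568809509277, -0.14755752682685852), (0.17443278431892395, 0.030060194432735443), 85.75692749023438) -0.23524170983527137 -0.06092188195614501
red [0.34  0.374] [0.356 0.389 0.028]
turq [0.337 0.249] [0.354 0.261 0.028]
green [0.333 0.183] [0.35  0.196 0.027]
pink [0.292 0.296] [0.309 0.311 0.028]
```

There is a fixed drip-tray ledge about 50 mm high at (0.25–0.35, −0.18…−0.28). Pressing the butt onto it will level the rake in the grip. I'll go to the rake first.

>>> arm_command(
  deltas=[
    [[0, 0.4, 3, 0, 10], [0, 0.8, 6, 0, 20], [0, 1.2, 10, 0, 30], [0, 1.8, 14, -1, 40], [0, 2.4, 18, -2, 50], [0, 3, 21, -4, 60], [0, 3.4, 24, -6, 70], [0, 3.6, 24.8, -8, 80], [0, 3.6, 24.8, -8, 90], [0, 3.6, 24.8, -8, 100]],
  ],
)

```text
clock: 1.4
position: [0.5222, -0.1443, 0.1509]
tool_rot: [-0.775, -3.044, -0.0]
wrist_force: [-0.2, -0.7, -0.0]
gripper_width: 0.0855
finger_force: 0.0
```

```bash
python3 - <<'E'
from h import *
for n in("scene","side"):
    P=np.load(n+".npz")["P"].reshape(-1,3)
    m=(P[:,0]>.2)&(P[:,0]<.37)&(P[:,1]<-.12)&(P[:,1]>-.32)&(P[:,2]>.025)&(P[:,2]<.075); q=P[m]
    if len(q)<20: continue
    print(n,len(q),np.percentile(q[:,2],[5,25,50,75,95]).round(4)); r=cv2.minAreaRect(q[:,:2].astype(np.float32)); print(np.round(cv2.boxPoints(r),3).tolist())
    k=q[q[:,0]>.26]; c=np.linalg.lstsq(np.c_[k[:,:2],np.ones(len(k))],k[:,2],rcond=None)[0]; print("plane",c)
    w=P[(P[:,0]>.2)&(P[:,0]<.6)&(P[:,1]<-.2)&(P[:,1]>-.5)&(P[:,2]>.1)&(P[:,2]<.3)]
    for x in np.arange(.24,.6,.04):
        s=w[abs(w[:,0]-x)<.02]
        if len(s): print(round(x,2),len(s),"ymax",s[:,1].max().round(3),"z",s[s[:,1].argmax(),2].round(3))
E
```

```text
scene 1730 [0.0295 0.0395 0.0408 0.0427 0.0651]
[[0.19099999964237213, -0.2370000034570694], [0.2750000059604645, -0.3580000102519989], [0.3709999918937683, -0.29100000858306885], [0.28700000047683716, -0.17000000178813934]]
plane [ 0.10844714 -0.07773909 -0.00955158]
0.24 1237 ymax -0.302 z 0.173
0.28 1342 ymax -0.314 z 0.191
0.32 1765 ymax -0.291 z 0.24
0.36 1136 ymax -0.284 z 0.261
0.4 120 ymax -0.304 z 0.18
0.44 289 ymax -0.337 z 0.295
0.48 70 ymax -0.361 z 0.296
0.52 175 ymax -0.407 z 0.297
0.56 5 ymax -0.426 z 0.295
side 2684 [0.0364 0.0388 0.0403 0.0418 0.0444]
[[0.1599999964237213, -0.257999986410141], [0.23499999940395355, -0.37299999594688416], [0.36899998784065247, -0.28600001335144043], [0.2939999997615814, -0.17100000381469727]]
plane [0.03933645 0.0007494  0.02919155]
0.24 990 ymax -0.302 z 0.177
0.28 354 ymax -0.311 z 0.2
0.32 462 ymax -0.293 z 0.243
0.36 285 ymax -0.285 z 0.248
0.52 119 ymax -0.41 z 0.274
0.56 1 ymax -0.43 z 0.299
```

>>> arm_command(
  deltas=[
    [[0, 0, 0, -2, 10], [0, 0, 0, -4, 20], [0, 0, 0, -6, 24.3], [0, 0, 0, -9, 24.3], [0, 0, 0, -11.5, 24.3], [0, 0, 0, -12.7, 24.3], [0, 0, 0, -12.7, 24.3]],
  ],
)

```text
clock: 2.28
position: [0.5221, -0.1444, 0.0239]
tool_rot: [-0.126, -3.138, -0.0]
wrist_force: [0.1, -0.1, -0.1]
gripper_width: 0.0854
finger_force: 0.0
```

>>> arm_command(
  deltas=[
    [[1, 0, 0, 0, 0], [1, 0, 0, 0, 0], [1, 0, 0, 0, 0], [1, 0, 0, 0, 0], [1, 0, 0, 0, 0], [1, 0, 0, 0, 0]],
  ],
)

```text
clock: 3.02
position: [0.5227, -0.1446, 0.0247]
tool_rot: [0.126, 3.138, -0.001]
wrist_force: [-1.0, -0.5, 5.7]
gripper_width: 0.0188
finger_force: 58.2
```

>>> arm_command(
  deltas=[
    [[1, 0, 0, 3, 0], [1, 0, 0, 7, 0], [1, -2, -0.5, 9, 6], [1, -6, -1.5, 9, 15], [1, -10, -2.5, 9, 24], [1, -11.7, -2.8, 8, 24], [1, -11.7, -2.8, 6, 24], [1, -11.7, -2.8, 5, 24]],
  ],
)

```text
clock: 4.03
position: [0.4049, -0.1725, 0.0736]
tool_rot: [0.529, -3.096, -0.0]
wrist_force: [0.6, 0.1, -2.2]
gripper_width: 0.0191
finger_force: 59.0
```

```bash
cat > snap.py <<'E'
from h import *
import sys
im,P,T=cloud("scene"); np.savez("scene.npz",im=im,P=P)
im2,P2,T=cloud("side"); np.savez("side.npz",im=im2,P=P2)
o=get_obs(); print(o["clock"],o["position"].round(4),o["wrist_force"].round(2))
cv2.imwrite(f"pics/{sys.argv[1]}.png",cv2.cvtColor(cv2.vconcat([im[100:380,120:560],im2[100:380,140:580]]),cv2.COLOR_RGB2BGR))
E
python3 snap.py d
```

```text
4.125 [ 0.4051 -0.1721  0.0736] [ 0.27 -0.62 -1.35]
```

View pics/d.png

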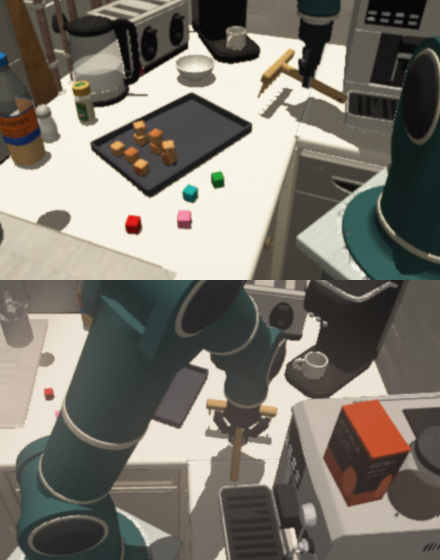

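The scene crop shows the butt at (345, 98), just short of the drip tray at (365, 105). The side crop agrees: butt (235, 478), ledge edge at row 487. I'll compute both in world coordinates.

```bash
python3 - <<'E'
from h import *
d=np.load("side.npz"); P=d["P"]; im=d["im"]
for u,v in [(235,470),(235,476),(232,474),(225,489),(245,490),(268,490),(230,495),(245,500),(250,520),(225,515),(270,500),(278,530),(262,540)]:
    print((u,v),P[v-180,u+140].round(3),im[v-180,u+140])
d=np.load("scene.npz"); P=d["P"]; im=d["im"]
for u,v in [(345,97),(340,96),(330,92),(355,98),(365,98),(385,98),(360,105),(385,105),(370,110)]:
    print("s",(u,v),P[v+100,u+120].round(3),im[v+100,u+120])
E
```

```text
(235, 470) [ 0.326 -0.201  0.08 ] [107  89  67]
(235, 476) [ 0.316 -0.206  0.071] [106  89  68]
(232, 474) [ 0.316 -0.198  0.074] [106  86  68]
(225, 489) [ 0.294 -0.194  0.037] [84 78 72]
(245, 490) [ 0.312 -0.236  0.04 ] [72 65 62]
(268, 490) [ 0.337 -0.284  0.042] [82 77 71]
(230, 495) [ 0.282 -0.211  0.042] [69 63 58]
(245, 500) [ 0.287 -0.247  0.042] [66 61 58]
(250, 520) [ 0.248 -0.277  0.038] [50 47 44]
(225, 515) [ 0.23  -0.223  0.043] [70 66 61]
(270, 500) [ 0.314 -0.298  0.044] [71 66 61]
(278, 530) [ 0.257 -0.34   0.037] [98 93 88]
(262, 540) [ 0.217 -0.318  0.039] [60 57 53]
s (345, 97) [ 0.311 -0.203  0.072] [89 68 41]
s (340, 96) [ 0.319 -0.194  0.075] [89 69 41]
s (330, 92) [ 0.342 -0.185  0.079] [86 67 39]
s (355, 98) [ 0.319 -0.267  0.041] [38 36 33]
s (365, 98) [ 0.303 -0.287  0.04 ] [33 31 28]
s (385, 98) [ 0.27  -0.325  0.041] [43 41 37]
s (360, 105) [ 0.292 -0.248  0.04 ] [18 18 17]
s (385, 105) [ 0.252 -0.294  0.041] [19 19 17]
s (370, 110) [ 0.264 -0.248  0.039] [28 27 25]
```

>>> arm_command(
  deltas=[
    [[1, -1.5, -0.7, 0.2, 0], [1, -3, -1.5, 0, 0], [1, -3, -1.5, -0.4, 0], [1, -3, -1.5, -0.8, 0], [1, -3, -1.5, -1.2, 0], [1, -3, -1.5, -1.2, 0]],
  ],
)

```text
clock: 4.88
position: [0.3757, -0.1873, 0.0621]
tool_rot: [-0.53, 3.096, 0.0]
wrist_force: [1.4, -1.4, 1.1]
gripper_width: 0.0192
finger_force: 59.4
```

>>> arm_command(
  deltas=[
    [[1, 0, 0, -0.4, 0], [1, 0, 0, -0.8, 0], [1, 0, 0, -1.2, 0], [1, 0, 0, -1.6, 0], [1, 0, 0, -1.6, 0]],
  ],
)

```text
clock: 5.5
position: [0.3752, -0.1874, 0.0459]
tool_rot: [0.529, -3.096, -0.0]
wrist_force: [2.1, -1.4, 1.6]
gripper_width: 0.0188
finger_force: 59.5
```

```bash
python3 snap.py e && python3 - <<'E'
from h import *
for n in("side","scene"):
    d=np.load(n+".npz"); P,im=d["P"],d["im"]; hsv=cv2.cvtColor(im,cv2.COLOR_RGB2HSV)
    X,Y,Z=P[...,0],P[...,1],P[...,2]
    w=(hsv[...,0]>6)&(hsv[...,0]<28)&(hsv[...,1]>70)&(Z>.03)&(Z<.13)&(X>.25)&(X<.52)&(Y<.0)&(Y>-.28)
    q=P[w]; dr=np.array([np.cos(.35),np.sin(.35)]); o=np.array([.3757,-.1873]); s=(q[:,:2]-o)@dr; t=(q[:,:2]-o)@np.array([-dr[1],dr[0]])
    for a in np.arange(-.13,.12,.02):
        m=(abs(s-a)<.01)&(abs(t)<.015)
        if m.sum()>3: print(n,round(a,2),m.sum(),"zmax %.3f"%np.percentile(q[m,2],95),"t",t[m].min().round(3),t[m].max().round(3))
E
```

```text
5.6 [ 0.3752 -0.1875  0.0461] [ 0.63 -0.08 -0.28]
side -0.11 41 zmax 0.068 t -0.006 0.01
side -0.09 64 zmax 0.070 t -0.007 0.011
side -0.07 61 zmax 0.072 t -0.007 0.011
side -0.05 59 zmax 0.073 t -0.006 0.011
side -0.03 58 zmax 0.075 t -0.007 0.011
side -0.01 55 zmax 0.076 t -0.008 0.009
side 0.01 49 zmax 0.077 t -0.009 0.009
side 0.03 8 zmax 0.074 t -0.008 0.007
scene -0.11 37 zmax 0.067 t -0.01 0.012
scene -0.09 95 zmax 0.069 t -0.007 0.013
scene -0.07 82 zmax 0.070 t -0.007 0.012
scene -0.05 78 zmax 0.071 t -0.003 0.012
scene -0.03 79 zmax 0.073 t -0.004 0.013
scene -0.01 28 zmax 0.074 t -0.006 0.015
scene 0.01 29 zmax 0.074 t 0.006 0.015
scene 0.03 68 zmax 0.077 t -0.007 0.011
scene 0.05 74 zmax 0.077 t -0.009 0.012
scene 0.07 70 zmax 0.079 t -0.014 0.015
scene 0.09 21 zmax 0.081 t -0.015 0.012
```

The rake is now nearly level, with a slope of about 0.065. I'll get crouton positions in the tray frame, and lift the rake clear at the same time.

>>> arm_command(
  deltas=[
    [[1, 0.5, 2, 4, 0], [1, 1, 5, 8, 0], [1, 1.5, 10, 8.5, -10], [1, 2.5, 15, 8.5, -20], [1, 4, 21, 8.5, -30], [1, 5.5, 27, 8.5, -40], [1, 7, 33, 8.5, -50], [1, 9, 39, 8.5, -60], [1, 10, 45, 8.5, -70], [1, 11, 50, 8.5, -80]],
  ],
)

```text
clock: 6.85
position: [0.4729, 0.2524, 0.131]
tool_rot: [-1.379, -2.822, 0.001]
wrist_force: [1.7, -1.6, -2.4]
gripper_width: 0.0192
finger_force: 59.3
```

```bash
cat > cr.py <<'E'
from h import *
C=np.array([.5118,.1654]); yaw=np.radians(5.66)
ex=np.array([np.cos(yaw),np.sin(yaw)]); ey=np.array([-np.sin(yaw),np.cos(yaw)])
def croutons(P,im,show=True):
    hsv=cv2.cvtColor(im,cv2.COLOR_RGB2HSV)
    w=(hsv[...,0]>4)&(hsv[...,0]<28)&(hsv[...,1]>90)&np.isfinite(P[...,2])
    q=P[w]; X=(q[:,:2]-C)@ex; Y=(q[:,:2]-C)@ey; Z=q[:,2]
    m=(abs(X)<.11)&(abs(Y)<.16)&(Z>.008)&(Z<.062); return X[m],Y[m],Z[m]
def topmap(X,Y,Z,res=.008):
    nx,ny=int(.208/res),int(.308/res)
    G=np.zeros((nx,ny)); i=((X+.104)/res).astype(int).clip(0,nx-1); j=((.154-Y)/res).astype(int).clip(0,ny-1)
    np.maximum.at(G,(i,j),Z*1000); print("rows X +.104(far)->-.104; cols Y +.154 -> -.154, mm, res",res)
    for r in G[::-1]: print("".join("  ." if g<8 else "%3d"%g for g in r))
if __name__=="__main__":
    d=np.load("scene.npz"); topmap(*croutons(d["P"],d["im"]))
E
python3 cr.py
```

```text
rows X +.104(far)->-.104; cols Y +.154 -> -.154, mm, res 0.008
  .  .  .  .  .  .  .  .  .  .  .  .  . 12 23 23 22 18 13  .  .  .  .  .  .  .  .  .  .  .  .  .  .  .  .  .  .  .
  .  .  .  .  .  .  .  .  .  .  .  .  .  .  .  .  .  .  .  .  .  .  .  .  .  .  .  .  .  .  .  .  .  .  .  .  .  .
  .  .  .  .  .  .  .  .  .  .  .  .  .  .  .  .  .  .  .  .  .  .  .  .  .  .  .  .  .  .  .  .  .  .  .  .  .  .
  .  .  .  .  .  .  .  .  .  .  .  .  .  .  .  .  .  .  .  .  .  .  .  .  .  .  .  .  .  .  .  .  .  .  .  .  .  .
  .  .  .  .  .  .  .  .  .  .  .  .  .  .  .  .  .  .  .  .  .  .  .  .  .  .  .  .  .  .  .  .  .  .  .  .  .  .
  .  . 26 29 30 30  .  .  .  . 38 56  .  .  .  .  .  .  .  .  .  .  .  .  .  .  .  .  .  .  .  .  .  .  .  .  .  .
  .  . 30 30 31 30  .  .  . 31 56 57 56 56  .  .  .  .  .  .  .  .  .  .  .  .  .  .  .  .  .  .  .  .  .  .  .  .
  .  . 29 31 30 28  .  .  . 47 57 56 58 56  .  .  .  .  .  .  .  .  .  .  .  .  .  .  .  .  .  .  .  .  .  .  .  .
  .  . 24 29 29 26  .  .  . 47 55 57 57 52  .  .  .  .  .  .  .  .  .  .  .  .  .  .  .  .  .  .  .  .  .  .  .  .
  
[... 1252 characters left out ...]
.  .  .  .
  .  .  .  .  .  .  .  .  . 54 58 58 57 55  .  .  .  .  .  .  .  .  .  .  .  .  .  .  .  .  .  .  .  .  .  .  .  .
  .  .  .  .  .  .  .  .  .  . 54 57 57 14  .  .  .  .  .  .  .  .  .  .  .  .  .  .  .  .  .  .  .  .  .  .  .  .
  .  .  .  .  .  .  .  .  .  .  . 50  .  .  .  .  .  .  .  .  .  .  .  .  .  .  .  .  .  .  .  .  .  .  .  .  .  .
  .  .  .  .  .  .  .  .  .  .  .  .  .  .  .  .  .  .  .  .  .  .  .  .  .  .  .  .  .  .  .  .  .  .  .  .  .  .
  .  .  .  .  .  .  .  .  .  .  .  .  .  .  .  .  .  .  .  .  .  .  .  .  .  .  .  .  .  .  .  .  .  .  .  .  .  .
  .  .  .  .  .  .  .  .  .  .  .  .  .  .  .  .  .  .  .  .  .  .  .  .  .  .  .  .  .  .  .  .  .  .  .  .  .  .
```

>>> arm_command(
  deltas=[
    [[1, 0.3, 2, 0, -10], [1, 0.8, 4, 0, -20], [1, 1.2, 6, 0, -30], [1, 1.7, 8.7, 0, -32.2], [1, 1.7, 8.7, 0, -32.2], [1, 1.7, 8.7, 0, -32.2]],
  ],
)

```text
clock: 7.6
position: [0.4896, 0.3376, 0.131]
tool_rot: [-2.099, -2.337, 0.001]
wrist_force: [0.9, -0.6, -1.5]
gripper_width: 0.0189
finger_force: 59.3
```

```bash
cat > tf.py <<'E'
from h import *
from cr import C,ex,ey
o=get_obs(); p=o["position"]; M=R.from_rotvec(o["tool_rot"]).as_matrix()
print("t",o["clock"],"tcp tray mm",((p[:2]-C)@ex*1e3).round(1),((p[:2]-C)@ey*1e3).round(1),"z",p[2].round(4),"yang",np.degrees(np.arctan2(M[1,1],M[0,1])).round(2),"F",o["wrist_force"].round(2),"M",o["moment"].round(3),"q7",o["joint_pos"].round(2))
E
python3 tf.py; python3 snap.py f; python3 - <<'E'
from h import *
from cr import C,ex,ey
for n in("side","scene"):
    d=np.load(n+".npz"); P,im=d["P"],d["im"]; hsv=cv2.cvtColor(im,cv2.COLOR_RGB2HSV); Z=P[...,2]
    w=(hsv[...,0]>6)&(hsv[...,0]<28)&(hsv[...,1]>70)&(Z>.075)&(Z<.2)
    q=P[w]; X=(q[:,:2]-C)@ex;Y=(q[:,:2]-C)@ey; m=(abs(X)<.15)&(Y<.35)&(Y>0); X,Y,Z=X[m],Y[m],q[m,2]
    for a in np.arange(.06,.32,.02):
        k=abs(Y-a)<.01
        if k.sum()>3: print(n,round(a,2),k.sum(),"X",X[k].min().round(3),X[k].max().round(3),"z",Z[k].min().round(3),np.percentile(Z[k],95).round(3))
E
```

```text
t 7.6 tcp tray mm -5.1 173.5 z 0.131 yang 6.13 F [ 0.9  -0.6  -1.54] M [ 0.039 -0.056  0.046] q7 [-0.32  0.51 -0.44  1.77  0.26  0.92 -0.76]
7.7 [0.49   0.3373 0.1313] [-0.79  0.74 -1.87]
side 0.08 83 X 0.019 0.076 z 0.098 0.168
side 0.1 22 X 0.051 0.082 z 0.124 0.167
scene 0.08 431 X -0.096 0.079 z 0.088 0.165
scene 0.1 616 X -0.096 0.077 z 0.119 0.165
scene 0.12 111 X -0.019 0.001 z 0.141 0.163
scene 0.14 70 X -0.02 -0.011 z 0.143 0.159
scene 0.16 46 X -0.058 -0.015 z 0.143 0.195
scene 0.18 72 X -0.05 0.041 z 0.139 0.192
scene 0.2 132 X -0.02 0.0 z 0.138 0.157
scene 0.22 139 X -0.02 0.001 z 0.137 0.155
scene 0.24 140 X -0.02 0.0 z 0.136 0.154
scene 0.26 379 X -0.02 0.15 z 0.088 0.16
scene 0.28 273 X -0.019 0.15 z 0.087 0.152
```

View pics/f.png

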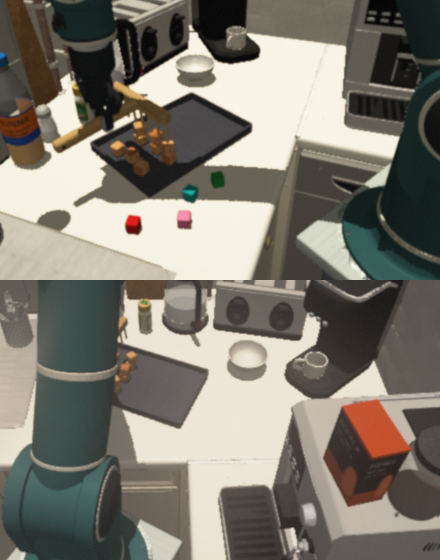

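The scene view shows the rake level above the tray, its head across X from −96 to 79 mm and its teeth just behind the stacks. Next I knock the top croutons off with the tips held above the floor layer.

>>> arm_command(
  deltas=[
    [[1, 0, 0, -2.4, 0], [1, 0, 0, -4.8, 0], [1, 0, 0, -4.8, 0], [1, 0.1, -1, -4.8, 0], [1, 0.3, -3, -4.8, 0], [1, 0.6, -6, -4.8, 0], [1, 0.7, -6.8, -4.8, 0], [1, 0.7, -6.8, -4.8, 0], [1, 0.7, -6.8, -2, 0], [1, 0.7, -6.8, 2, 0]],
  ],
)

```text
clock: 8.95
position: [0.4962, 0.2709, 0.1518]
tool_rot: [-2.098, -2.337, 0.001]
wrist_force: [0.9, 0.3, -1.9]
gripper_width: 0.019
finger_force: 59.2
```

```bash
python3 tf.py; python3 snap.py g; python3 cr.py
```

```text
t 8.95 tcp tray mm -5.1 106.5 z 0.1518 yang 6.18 F [ 0.9   0.25 -1.91] M [0.052 0.041 0.003] q7 [-0.2   0.44 -0.45  1.83  0.23  0.93 -0.64]
9.05 [0.4984 0.2723 0.1555] [ 0.17  0.43 -1.6 ]
rows X +.104(far)->-.104; cols Y +.154 -> -.154, mm, res 0.008
  .  .  .  .  .  .  .  .  .  .  .  .  .  .  .  .  .  .  .  .  .  .  .  .  .  .  .  .  . 19 21 11  . 12  .  .  .  .
  .  .  .  .  .  .  .  .  .  .  .  .  .  .  .  .  .  .  .  .  .  .  .  .  .  .  .  .  .  .  .  .  .  .  .  .  .  .
  .  .  .  .  .  .  .  .  .  .  .  .  .  8  .  .  .  .  .  .  .  .  .  .  .  .  .  .  .  .  .  .  .  .  .  .  .  .
  .  .  .  .  .  .  .  .  .  .  .  .  .  .  .  8  .  .  .  .  .  .  .  .  .  .  .  .  .  .  .  .  .  .  .  .  .  .
  .  .  .  .  .  .  .  .  .  .  .  .  .  .  .  .  .  .  .  .  .  .  .  .  .  .  .  .  .  .  .  .  .  .  .  .  .  .
  .  . 26 29 30 28  .  .  .  .  .  .  .  .  . 30 30 30  .  .  .  .  .  .  .  .  .  .  .  .  .  .  .  .  .  .  .  .
  .  . 29 30 29 29  .  .  . 27 30 32 30  . 17 32 32 32 30  .  .  .  .  .  .  .  .  .  .  .  .  .  .  .  .  .  .  .
  .  . 29 31 31 29  .  .  . 26 32 32 31  . 3
[... 1440 characters left out ...]
.  .  .  .
  .  .  .  .  .  .  .  .  .  . 31 33 32 31  .  . 32 32 32 32  .  .  .  .  .  .  .  .  .  .  .  .  .  .  .  .  .  .
  .  .  .  .  .  .  .  .  .  . 32 32 32 23  .  . 28 34 23  .  .  .  .  .  .  .  .  .  .  .  .  .  .  .  .  .  .  .
  .  .  .  .  .  .  .  .  .  .  .  .  .  .  .  .  .  .  .  .  .  .  .  .  .  .  .  .  .  .  .  .  .  .  .  .  .  .
  .  .  .  .  .  .  .  .  .  .  .  .  .  .  .  .  .  .  .  .  .  .  .  .  .  .  .  .  .  .  .  .  .  .  .  .  .  .
  .  .  .  .  .  .  .  .  .  .  .  .  .  .  .  .  .  .  .  .  .  .  .  .  .  .  .  .  .  .  .  .  .  .  .  .  .  .
  .  .  .  .  .  .  .  .  .  .  .  .  .  .  .  .  .  .  .  .  .  .  .  .  .  .  .  .  .  .  .  .  .  .  .  .  .  .
```

View pics/g.png

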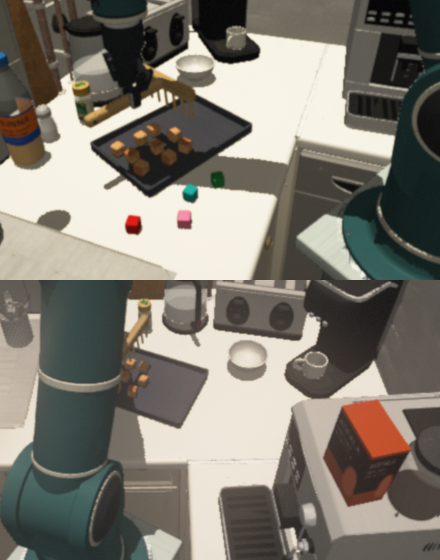

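The top croutons dropped cleanly, so all nine now lie in one layer. There is a gap between the front dice (Y≈2–22 mm) and the former bases (Y≈57 mm). I'll measure the teeth relative to the TCP so they go into that gap.

```bash
python3 - <<'E'
from h import *
from cr import *
d=np.load("scene.npz"); P,im=d["P"],d["im"]; hsv=cv2.cvtColor(im,cv2.COLOR_RGB2HSV); Z=P[...,2]
w=(hsv[...,0]>6)&(hsv[...,0]<28)&(hsv[...,1]>70)&(Z>.09)&(Z<.2)
q=P[w]; X=(q[:,:2]-C)@ex;Y=(q[:,:2]-C)@ey; Zq=q[:,2]; m=(abs(X)<.12)&(Y<.06)&(Y>-.03)
X,Y,Zq=X[m],Y[m],Zq[m]
for a in np.arange(.10,.2,.01):
    k=abs(Zq-a)<.005
    if k.sum()>3: print("z",round(a,3),k.sum(),"Y",np.percentile(Y[k],[5,50,95]).round(4),"X",X[k].min().round(3),X[k].max().round(3))
p=get_obs()["position"]; print("tcp Y",((p[:2]-C)@ey).round(4),"X",((p[:2]-C)@ex).round(4),p[2])
k=Zq<.145
f=np.polyfit(X[k],Y[k],1); print("row slope deg",np.degrees(np.arctan(f[0])),f[1])
Xc,Yc,Zc=croutons(P,im)
m=(Zc>.02)
lab=cv2.kmeans(np.c_[Xc,Yc][m].astype(np.float32),9,None,(3,100,1e-6),20,cv2.KMEANS_PP_CENTERS)
for k in range(9):
    s=(lab[1].ravel()==k)&(Zc[m]>.027); print(s.sum(),"X",np.percentile(Xc[m][s],[3,50,97]).round(3),"Y",np.percentile(Yc[m][s],[3,50,97]).round(3))
E
```

```text
z 0.11 16 Y [0.0163 0.0193 0.0204] X -0.088 0.046
z 0.12 49 Y [0.0171 0.02   0.022 ] X -0.088 0.043
z 0.13 52 Y [0.0186 0.021  0.0226] X -0.089 0.018
z 0.14 41 Y [0.0175 0.0213 0.0229] X -0.089 0.018
z 0.15 38 Y [0.0191 0.0224 0.0241] X -0.088 -0.008
z 0.16 33 Y [0.0202 0.0312 0.038 ] X -0.095 -0.014
z 0.17 171 Y [0.0188 0.0324 0.0544] X -0.096 0.018
z 0.18 390 Y [0.0161 0.0319 0.0521] X -0.096 0.068
z 0.19 140 Y [0.0156 0.021  0.0292] X -0.094 0.068
tcp Y 0.1077 X -0.0028 0.15548541230671634
row slope deg 0.32618020474329473 0.02055499399689084
89 X [-0.065 -0.053 -0.041] Y [-0.001  0.013  0.023]
85 X [-0.003  0.007  0.019] Y [0.102 0.114 0.125]
71 X [0.035 0.044 0.058] Y [0.011 0.024 0.034]
87 X [-0.021 -0.011  0.003] Y [0.046 0.059 0.069]
74 X [-0.014 -0.005  0.007] Y [-0.011  0.001  0.012]
85 X [-0.049 -0.04  -0.027] Y [0.112 0.123 0.133]
90 X [-0.067 -0.057 -0.043] Y [0.05  0.062 0.072]
66 X [0.037 0.047 0.059] Y [0.111 0.123 0.132]
77 X [0.031 0.041 0.054] Y [0.052 0.064 0.074]
```

>>> arm_command(
  deltas=[
    [[1, -0.2, 2.1, 0, 4], [1, -0.2, 2.1, -2, 4], [1, -0.2, 2.1, -5, 4], [1, -0.2, 2.1, -6, 4], [1, -0.2, 2.1, -6, 4]],
  ],
)

```text
clock: 9.68
position: [0.4945, 0.2919, 0.091]
tool_rot: [-2.015, -2.409, 0.001]
wrist_force: [-0.1, -0.0, -1.3]
gripper_width: 0.0187
finger_force: 59.2
```

```bash
python3 tf.py
```

```text
t 9.675 tcp tray mm -4.8 127.6 z 0.091 yang 10.2 F [-0.12 -0.03 -1.3 ] M [ 0.058 -0.025  0.006] q7 [-0.25  0.54 -0.44  1.84  0.3   0.83 -0.65]
```

>>> arm_command(
  deltas=[
    [[1, 0, 0.1, -1.5, 0], [1, 0, 0.1, -3, 0], [1, 0, 0.1, -3.5, 0], [1, 0, 0.1, -3.5, 0]],
  ],
)

```text
clock: 10.18
position: [0.4948, 0.2923, 0.056]
tool_rot: [-2.017, -2.408, 0.001]
wrist_force: [0.3, -0.6, -1.1]
gripper_width: 0.0187
finger_force: 59.3
```

>>> arm_command(
  deltas=[
    [[1, 0, 0, -0.3, 0], [1, 0, 0, -0.3, 0]],
  ],
)

```text
clock: 10.42
position: [0.4951, 0.2923, 0.0535]
tool_rot: [-2.017, -2.408, -0.001]
wrist_force: [-0.2, 0.4, -1.9]
gripper_width: 0.019
finger_force: 59.3
```

>>> arm_command(
  deltas=[
    [[1, 0, 0, -0.2, 0], [1, 0, 0, -0.2, 0]],
  ],
)

```text
clock: 10.68
position: [0.495, 0.2923, 0.0514]
tool_rot: [-2.017, -2.408, -0.0]
wrist_force: [-0.2, -1.4, -1.7]
gripper_width: 0.0188
finger_force: 59.3
```

```bash
python3 tf.py
```

```text
t 10.675 tcp tray mm -4.2 128.0 z 0.0514 yang 10.11 F [-0.22 -1.36 -1.75] M [ 0.124  0.024 -0.008] q7 [-0.27  0.6  -0.41  1.86  0.33  0.76 -0.68]
```

>>> arm_command(
  deltas=[
    [[1, 0, 0, -0.15, 0], [1, 0, 0, -0.15, 0]],
  ],
)

```text
clock: 10.92
position: [0.4951, 0.2923, 0.0499]
tool_rot: [-2.017, -2.408, -0.001]
wrist_force: [0.5, -0.5, -0.0]
gripper_width: 0.0195
finger_force: 59.6
```

>>> arm_command(
  deltas=[
    [[1, 0, 0, -0.15, 0], [1, 0, 0, -0.15, 0]],
  ],
)

```text
clock: 11.18
position: [0.4951, 0.2929, 0.0488]
tool_rot: [-2.017, -2.409, -0.002]
wrist_force: [-0.8, 1.0, 5.6]
gripper_width: 0.0187
finger_force: 60.6
```

>>> arm_command(
  deltas=[
    [[1, 0, 0, -0.15, 0], [1, 0, 0, -0.15, 0]],
  ],
)

```text
clock: 11.42
position: [0.4952, 0.2932, 0.0475]
tool_rot: [-2.016, -2.409, -0.003]
wrist_force: [-1.0, 3.6, 8.4]
gripper_width: 0.0191
finger_force: 61.0
```

Contact starts at TCP z≈0.050. I back off to a light touch and push the front dice down the tray.

>>> arm_command(
  deltas=[
    [[1, 0, 0, 0.2, 0], [1, 0.1, -1.2, 0.2, 0], [1, 0.25, -2.5, 0.22, 0], [1, 0.4, -3.8, 0.22, 0], [1, 0.5, -5.1, 0.22, 0]],
  ],
)

```text
clock: 12.05
position: [0.5002, 0.24, 0.0491]
tool_rot: [-2.018, -2.408, -0.0]
wrist_force: [0.6, 0.2, -1.4]
gripper_width: 0.0192
finger_force: 59.5
```

```bash
python3 tf.py
```

```text
t 12.05 tcp tray mm -4.2 75.3 z 0.0491 yang 10.07 F [ 0.58  0.2  -1.42] M [ 0.136 -0.042 -0.052] q7 [-0.18  0.57 -0.41  1.91  0.33  0.73 -0.6 ]
```

>>> arm_command(
  deltas=[
    [[1, 0.1, -0.8, -0.12, 0], [1, 0.2, -1.7, -0.15, 0], [1, 0.3, -2.6, -0.17, 0]],
  ],
)

```text
clock: 12.42
position: [0.5035, 0.2163, 0.0481]
tool_rot: [-2.016, -2.41, -0.004]
wrist_force: [-0.6, 6.5, 5.9]
gripper_width: 0.019
finger_force: 60.7
```

```bash
python3 tf.py
```

```text
t 12.425 tcp tray mm -3.3 51.4 z 0.0481 yang 10.18 F [-0.59  6.48  5.95] M [0.852 0.056 0.062] q7 [-0.14  0.56 -0.41  1.93  0.33  0.71 -0.56]
```

>>> arm_command(
  deltas=[
    [[1, 0.1, -1, 0.06, 0], [1, 0.2, -2, 0.04, 0], [1, 0.3, -3, 0.02, 0]],
  ],
)

```text
clock: 12.8
position: [0.5061, 0.1849, 0.0477]
tool_rot: [-2.017, -2.409, -0.001]
wrist_force: [0.4, 3.2, 3.0]
gripper_width: 0.0188
finger_force: 60.1
```

>>> arm_command(
  deltas=[
    [[1, 0.1, -0.8, -0.03, 0], [1, 0.15, -1.4, -0.05, 0], [1, 0.15, -1.4, -0.05, 0]],
  ],
)

```text
clock: 13.18
position: [0.5076, 0.1703, 0.047]
tool_rot: [2.018, 2.407, -0.001]
wrist_force: [1.0, -1.6, 1.7]
gripper_width: 0.0189
finger_force: 60.0
```

>>> arm_command(
  deltas=[
    [[1, 0, 0.4, 0, 0], [1, 0, 0.5, 1.5, 0], [1, 0, 0.5, 5, 0], [1, 0, 0.5, 9, 0], [1, -0.2, 3, 10, 0]],
  ],
)

```text
clock: 13.8
position: [0.5066, 0.2009, 0.1503]
tool_rot: [2.018, 2.405, 0.004]
wrist_force: [-0.4, 0.7, -3.2]
gripper_width: 0.0189
finger_force: 59.5
```

```bash
cat > look.py <<'E'
import runpy; runpy.run_path("tf.py")
import sys; 
from cr import *
im,P,_=cloud("scene"); np.savez("scene.npz",im=im,P=P); cv2.imwrite(f"pics/{sys.argv[1]}.png",cv2.cvtColor(im[150:320,180:420],cv2.COLOR_RGB2BGR).repeat(3,0).repeat(3,1))
hsv=cv2.cvtColor(im,cv2.COLOR_RGB2HSV); Z=P[...,2]; m=np.zeros((400,640),bool); m[185:300,200:380]=1
tr=m&(hsv[...,2]<90)&(Z<.03)&(Z>-.01); n,l,s,c=cv2.connectedComponentsWithStats(tr.astype(np.uint8)); tr=l==1+np.argmax(s[1:,4])
print("tray",cv2.minAreaRect(P[tr][:,:2].astype(np.float32)))
Xc,Yc,Zc=croutons(P,im); m=(Zc>.015)&(abs(Xc)<.1)
D=np.c_[Xc,Yc][m].astype(np.float32); lab=cv2.kmeans(D,9,None,(3,100,1e-6),30,cv2.KMEANS_PP_CENTERS)[1].ravel()
for k in range(9):
    s=lab==k; t=s&(Zc[m]>np.percentile(Zc[m][s],90)-.006); print(s.sum(),"X",np.percentile(D[t,0],[3,50,97]).round(3),"Y",np.percentile(D[t,1],[3,50,97]).round(3),"z",Zc[m][s].max().round(3))
E
python3 look.py h
```

```text
t 13.8 tcp tray mm -1.7 35.9 z 0.1503 yang 9.99 F [-0.43  0.7  -3.2 ] M [ 0.076  0.034 -0.012] q7 [-0.05  0.41 -0.48  1.88  0.23  0.91 -0.46]
tray ((0.5117871165275574, 0.16491949558258057), (0.22135396301746368, 0.3190566897392273), 5.430467128753662)
155 X [-0.05  -0.039 -0.026] Y [0.11  0.123 0.135] z 0.031
106 X [-0.028 -0.014  0.001] Y [-0.108 -0.092 -0.08 ] z 0.032
130 X [0.031 0.041 0.053] Y [0.053 0.064 0.074] z 0.033
146 X [-0.005  0.006  0.019] Y [0.103 0.114 0.125] z 0.032
143 X [-0.021 -0.01   0.002] Y [0.047 0.058 0.069] z 0.033
159 X [-0.067 -0.058 -0.045] Y [0.049 0.062 0.073] z 0.033
98 X [0.025 0.038 0.051] Y [-0.103 -0.089 -0.076] z 0.033
133 X [0.037 0.047 0.059] Y [0.111 0.123 0.133] z 0.032
109 X [-0.062 -0.05  -0.038] Y [-0.115 -0.103 -0.091] z 0.032
```

View pics/h.png

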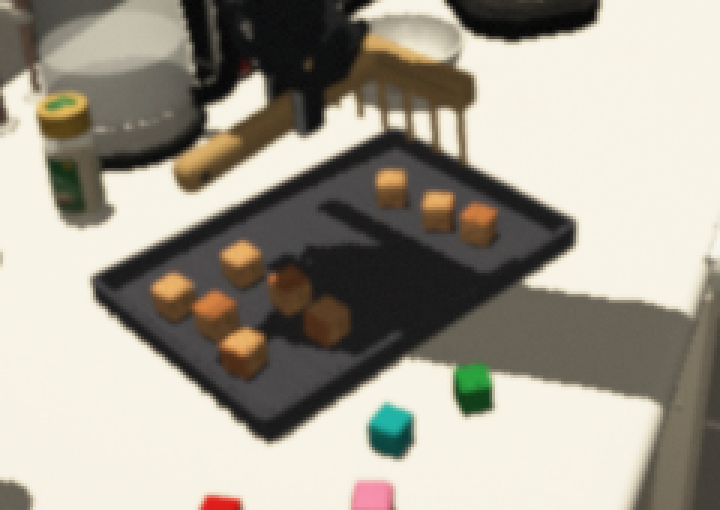

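The front three now lie at Y≈−90 to −103 mm and the tray hasn't moved. I'll make one more light drag over the empty middle to be sure of the teeth-contact step, then bring the middle row.

>>> arm_command(
  deltas=[
    [[1, -0.3, 4, 0, -2], [1, -0.6, 8.2, -2, -4], [1, -0.6, 8.2, -6, -4], [1, -0.6, 8.2, -9, -4], [1, -0.6, 8.2, -10, -4], [1, -0.6, 8.2, -10.2, -4]],
  ],
)

```text
clock: 14.6
position: [0.4994, 0.2837, 0.0458]
tool_rot: [-2.099, -2.337, -0.0]
wrist_force: [-3.7, 0.7, 4.8]
gripper_width: 0.0192
finger_force: 60.8
```

>>> arm_command(
  deltas=[
    [[1, 0, 0, -0.1, 0], [1, 0, 0, -0.15, 0]],
  ],
)

```text
clock: 14.85
position: [0.5, 0.2839, 0.0453]
tool_rot: [2.1, 2.336, 0.003]
wrist_force: [-2.8, 1.7, 5.0]
gripper_width: 0.0193
finger_force: 60.8
```

```bash
python3 tf.py
```

```text
t 14.85 tcp tray mm -0.1 119.1 z 0.0453 yang 6.11 F [-2.81  1.66  4.96] M [-0.223  0.723 -0.25 ] q7 [-0.25  0.61 -0.41  1.86  0.34  0.74 -0.75]
```

>>> arm_command(
  deltas=[
    [[1, 0.1, -0.8, 0.03, 0], [1, 0.2, -1.7, 0.04, 0], [1, 0.3, -2.6, 0.04, 0]],
  ],
)

```text
clock: 15.22
position: [0.5034, 0.2579, 0.0454]
tool_rot: [2.099, 2.337, 0.005]
wrist_force: [-0.4, 6.6, 8.0]
gripper_width: 0.019
finger_force: 61.1
```

>>> arm_command(
  deltas=[
    [[1, 0.1, -0.9, -0.02, 0], [1, 0.2, -1.8, -0.03, 0], [1, 0.3, -2.7, -0.04, 0]],
  ],
)

```text
clock: 15.6
position: [0.5065, 0.2314, 0.0453]
tool_rot: [2.099, 2.337, 0.006]
wrist_force: [-0.2, 9.7, 11.3]
gripper_width: 0.0191
finger_force: 61.6
```

>>> arm_command(
  deltas=[
    [[1, 0, 0, 1, 0], [1, 0, 0, 5, 0], [1, 0, 0, 9, 0], [1, -0.4, 4, 10, 0], [1, -0.8, 8, 10, 0], [1, -1.15, 11.5, 10, 0], [1, -1.15, 11.5, 10, 0]],
  ],
)

```text
clock: 16.48
position: [0.4927, 0.3479, 0.1442]
tool_rot: [-2.095, -2.34, -0.001]
wrist_force: [0.3, -0.6, -2.6]
gripper_width: 0.0191
finger_force: 59.8
```

```bash
python3 tf.py
```

```text
t 16.475 tcp tray mm -1.0 183.5 z 0.1442 yang 6.31 F [ 0.32 -0.62 -2.57] M [ 0.013 -0.012  0.028] q7 [-0.3   0.52 -0.49  1.73  0.29  0.96 -0.78]
```

That drag got heavier than I wanted, so the last push will run with the tips just off the floor. I'll check the tray and the teeth first.

```bash
python3 look.py i; python3 - <<'E'
from cr import *
d=np.load("scene.npz"); P,im=d["P"],d["im"]; hsv=cv2.cvtColor(im,cv2.COLOR_RGB2HSV); Z=P[...,2]
w=(hsv[...,0]>6)&(hsv[...,0]<28)&(hsv[...,1]>70)&(Z>.07)&(Z<.19)
q=P[w]; X=(q[:,:2]-C)@ex;Y=(q[:,:2]-C)@ey; Zq=q[:,2]; m=(abs(X)<.12)&(Y<.4)&(Y>.06)
X,Y,Zq=X[m],Y[m],Zq[m]
for a in np.arange(.08,.19,.01):
    k=(abs(Zq-a)<.005)&(Y<.13)
    if k.sum()>3: print("z",round(a,3),k.sum(),"zmin",Zq[k].min().round(4),"Y",np.percentile(Y[k],[5,50,95]).round(4),"X",X[k].min().round(3),X[k].max().round(3))
for a in np.arange(.12,.32,.03):
    k=(abs(Y-a)<.01)&(abs(X+.006)<.015)
    if k.sum()>3: print("handle Y",round(a,2),"ztop",np.percentile(Zq[k],95).round(4))
print(get_obs()["position"])
E
```

```text
t 16.475 tcp tray mm -1.0 183.5 z 0.1442 yang 6.31 F [ 0.32 -0.62 -2.57] M [ 0.013 -0.012  0.028] q7 [-0.3   0.52 -0.49  1.73  0.29  0.96 -0.78]
tray ((0.5112385153770447, 0.16503018140792847), (0.2196100354194641, 0.3181838095188141), 5.522265434265137)
104 X [-0.026 -0.015 -0.   ] Y [-0.106 -0.092 -0.08 ] z 0.032
149 X [-0.004  0.006  0.019] Y [0.102 0.114 0.125] z 0.031
129 X [0.031 0.041 0.053] Y [0.052 0.064 0.074] z 0.033
152 X [-0.068 -0.057 -0.045] Y [0.05  0.062 0.073] z 0.033
141 X [-0.021 -0.011  0.002] Y [0.047 0.059 0.069] z 0.033
132 X [0.038 0.047 0.06 ] Y [0.111 0.123 0.133] z 0.031
98 X [0.024 0.037 0.05 ] Y [-0.103 -0.089 -0.077] z 0.032
156 X [-0.05  -0.04  -0.027] Y [0.11  0.123 0.135] z 0.031
112 X [-0.063 -0.052 -0.038] Y [-0.115 -0.102 -0.091] z 0.033
z 0.11 40 zmin 0.1063 Y [0.0913 0.0942 0.0963] X -0.084 0.048
z 0.12 47 zmin 0.1152 Y [0.0927 0.095  0.0963] X -0.085 0.023
z 0.13 54 zmin 0.1251 Y [0.0929 0.096  0.098 ] X -0.084 0.022
z 0.14 41 zmin 0.1352 Y [0.094  0.0972 0.0988] X -0.084 -0.003
z 0.15 12 zmin 0.1452 Y [0.0967 0.0984 0.1025] X -0.085 -0.005
z 0.16 118 zmin 0.1554 Y [0.0979 0.1088 0.1267] X -0.092 0.041
z 0.17 202 zmin 0.1651 Y [0.0954 0.1102 0.1256] X -0.092 0.065
z 0.18 598 zmin 0.175 Y [0.0934 0.1043 0.1197] X -0.092 0.082
handle Y 0.12 ztop 0.1797
handle Y 0.15 ztop 0.1755
handle Y 0.18 ztop 0.1708
handle Y 0.21 ztop 0.1693
handle Y 0.24 ztop 0.1656
handle Y 0.27 ztop 0.1624
[0.49339926 0.34603868 0.14394888]
```

>>> arm_command(
  deltas=[
    [[1, 0, -0.35, 0, -0.4], [1, 0, -0.35, -3, -0.4], [1, 0, -0.35, -6, -0.4], [1, 0, -0.35, -8, -0.4], [1, 0, -0.35, -8, -0.4]],
  ],
)

```text
clock: 17.15
position: [0.4937, 0.3408, 0.0627]
tool_rot: [-2.109, -2.328, 0.003]
wrist_force: [0.0, 0.7, -2.2]
gripper_width: 0.0191
finger_force: 59.6
```

```bash
python3 tf.py
```

```text
t 17.15 tcp tray mm -0.7 176.4 z 0.0627 yang 5.66 F [ 0.01  0.73 -2.2 ] M [ 0.017  0.102 -0.001] q7 [-0.32  0.62 -0.44  1.79  0.35  0.81 -0.83]
```

>>> arm_command(
  deltas=[
    [[1, 0, 0.15, -0.7, 0], [1, 0, 0.15, -1.2, 0], [1, 0, 0.15, -1.2, 0]],
  ],
)

```text
clock: 17.52
position: [0.494, 0.3433, 0.0516]
tool_rot: [-2.108, -2.329, -0.0]
wrist_force: [1.1, 0.4, -0.6]
gripper_width: 0.019
finger_force: 59.7
```

>>> arm_command(
  deltas=[
    [[1, 0.1, -1, 0, 0], [1, 0.2, -2, 0, 0], [1, 0.3, -3, 0, 0], [1, 0.4, -4, 0, 0]],
  ],
)

```text
clock: 18.02
position: [0.4982, 0.3024, 0.0517]
tool_rot: [2.108, 2.329, 0.001]
wrist_force: [-0.1, 1.0, -1.3]
gripper_width: 0.0192
finger_force: 59.8
```

>>> arm_command(
  deltas=[
    [[1, 0.1, -1, 0, 0], [1, 0.2, -1.8, 0, 0], [1, 0.25, -2.4, 0, 0], [1, 0.25, -2.4, 0, 0], [1, 0.2, -2, 0, 0], [1, 0.2, -2, 3, 0], [1, 0.2, -2, 8, 0], [1, 0.2, -2, 10, 0]],
  ],
)

```text
clock: 19.02
position: [0.5005, 0.2846, 0.1542]
tool_rot: [2.106, 2.33, 0.005]
wrist_force: [0.9, 0.6, -0.9]
gripper_width: 0.0189
finger_force: 59.9
```

```bash
python3 look.py j
```

```text
t 19.025 tcp tray mm 0.5 119.8 z 0.1542 yang 5.76 F [ 0.89  0.55 -0.92] M [ 0.029  0.083 -0.086] q7 [-0.18  0.46 -0.5   1.8   0.26  0.95 -0.69]
tray ((0.5120550990104675, 0.16562892496585846), (0.21997152268886566, 0.31906166672706604), 5.483816146850586)
134 X [-0.031 -0.019 -0.006] Y [0.001 0.015 0.028] z 0.034
107 X [-0.027 -0.015  0.   ] Y [-0.107 -0.093 -0.08 ] z 0.033
132 X [0.037 0.046 0.061] Y [0.111 0.123 0.133] z 0.032
159 X [-0.051 -0.04  -0.027] Y [0.111 0.123 0.135] z 0.032
124 X [0.02  0.033 0.047] Y [0.001 0.015 0.027] z 0.034
148 X [-0.066 -0.056 -0.043] Y [-0.004  0.009  0.02 ] z 0.034
87 X [0.024 0.036 0.051] Y [-0.103 -0.09  -0.079] z 0.032
147 X [-0.004  0.006  0.019] Y [0.102 0.114 0.125] z 0.032
114 X [-0.062 -0.051 -0.038] Y [-0.115 -0.102 -0.091] z 0.033
```

View pics/j.png

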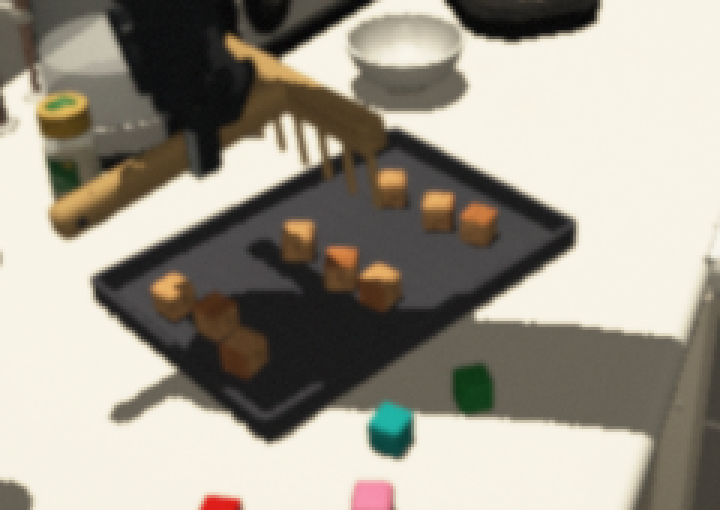

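Every patch has a crouton within about 25 mm, in a single layer, and the tray is unmoved. The scene crop shows rows of three at around (215, 318), (340, 265) and (437, 208). Now I lay the rake back on the worktop to the right of the tray.

>>> arm_command(
  deltas=[
    [[1, 0.2, -4, 0, 8], [1, 0.4, -9, 0, 18], [1, 0.6, -14, 0, 28], [1, 0.8, -19.5, 0, 38], [1, 1, -25, 0, 48], [1, 1.2, -30.5, 0, 58], [1, 1.3, -36, 0, 68], [1, 1.5, -41, 0, 78], [1, 1.5, -44.5, -1, 80], [1, 1.5, -44.5, -4, 80]],
  ],
)

```text
clock: 20.32
position: [0.515, -0.1651, 0.1108]
tool_rot: [0.124, 3.139, -0.001]
wrist_force: [-0.1, 0.1, -2.6]
gripper_width: 0.0188
finger_force: 59.8
```

```bash
python3 tf.py; python3 -c "
from h import *; print(get_obs()['position'])"
```

```text
t 20.325 tcp tray mm -29.4 -329.2 z 0.1108 yang 85.49 F [-0.09  0.07 -2.62] M [0.    0.015 0.059] q7 [ 0.77  0.5  -0.65  1.91  0.39  0.86  1.41]
[ 0.51496656 -0.16505083  0.11079473]
```

>>> arm_command(
  deltas=[
    [[1, 0, 0, -3, 0], [1, 0, 0, -6, 0], [1, 0, 0, -6.8, 0], [1, 0, 0, -7.2, 0], [1, 0, 0, -7.6, 0], [1, 0, 0, -8, 0], [1, 0, 0, -8.3, 0], [1, 0, 0, -8.6, 0]],
  ],
)

```text
clock: 21.32
position: [0.5157, -0.162, 0.0268]
tool_rot: [0.118, 3.138, -0.001]
wrist_force: [-4.9, -0.7, 7.7]
gripper_width: 0.0191
finger_force: 62.5
```

>>> arm_command(
  deltas=[
    [[0.7, 0, 0, 0, 0], [0.5, 0, 0, 0, 0], [0, 0, 0, 0, 0], [0, 0, 0, 0, 0], [0, 0, 0, 0, 0], [0, 0, 0, 4, 0], [0, 0, 0, 9, 0], [0, 0, 0, 14, 0]],
  ],
)

```text
clock: 22.32
position: [0.5148, -0.1615, 0.1671]
tool_rot: [-0.117, -3.139, -0.001]
wrist_force: [0.3, -0.7, 1.0]
gripper_width: 0.0853
finger_force: 0.0
```

```bash
python3 look.py k; python3 - <<'E'
from cr import *
d=np.load("scene.npz"); P,im=d["P"],d["im"]; hsv=cv2.cvtColor(im,cv2.COLOR_RGB2HSV); Z=P[...,2]
w=(hsv[...,0]>6)&(hsv[...,0]<28)&(hsv[...,1]>70)&(Z>.003)&(Z<.15)&(P[...,1]<-.04)&(P[...,1]>-.3)&(P[...,0]<.66)&(P[...,0]>.38)
q=P[w]
for a in np.arange(.4,.62,.02):
    k=abs(q[:,0]-a)<.01
    if k.sum()>3: print(round(a,2),k.sum(),"z",q[k,2].min().round(3),np.percentile(q[k,2],95).round(3),"y",q[k,1].min().round(3),q[k,1].max().round(3))
E
python3 - <<'E'
import cv2; from h import *
d=np.load("scene.npz"); cv2.imwrite("pics/l.png",cv2.resize(cv2.cvtColor(d["im"][130:310,190:430],cv2.COLOR_RGB2BGR),None,fx=3,fy=3))
E
```

```text
t 22.325 tcp tray mm -29.3 -325.6 z 0.1671 yang 85.73 F [ 0.3  -0.66  1.  ] M [-0.105 -0.008  0.074] q7 [ 0.81  0.42 -0.7   1.87  0.33  0.97  1.46]
tray ((0.5115845203399658, 0.1652819812297821), (0.2187960147857666, 0.31863442063331604), 5.426849365234375)
130 X [0.038 0.048 0.061] Y [0.111 0.122 0.133] z 0.031
136 X [-0.031 -0.02  -0.005] Y [0.002 0.015 0.028] z 0.034
104 X [-0.026 -0.014  0.   ] Y [-0.107 -0.092 -0.08 ] z 0.032
160 X [-0.05  -0.04  -0.026] Y [0.11  0.123 0.135] z 0.032
116 X [0.021 0.033 0.047] Y [0.002 0.015 0.026] z 0.034
110 X [-0.063 -0.052 -0.038] Y [-0.116 -0.102 -0.091] z 0.033
148 X [-0.067 -0.056 -0.043] Y [-0.004  0.01   0.02 ] z 0.034
147 X [-0.005  0.006  0.02 ] Y [0.103 0.114 0.125] z 0.031
95 X [0.027 0.037 0.049] Y [-0.103 -0.089 -0.078] z 0.032
0.4 4 z 0.019 0.023 y -0.159 -0.151
0.42 78 z 0.005 0.028 y -0.166 -0.144
0.44 72 z 0.01 0.034 y -0.166 -0.146
0.46 71 z 0.014 0.04 y -0.169 -0.147
0.48 63 z 0.021 0.046 y -0.169 -0.148
0.5 56 z 0.027 0.051 y -0.164 -0.15
0.52 57 z 0.037 0.057 y -0.169 -0.151
0.54 55 z 0.04 0.063 y -0.173 -0.154
0.56 55 z 0.048 0.068 y -0.177 -0.154
0.58 369 z 0.049 0.075 y -0.254 -0.082
0.6 161 z 0.009 0.076 y -0.248 -0.08
```

View pics/l.png

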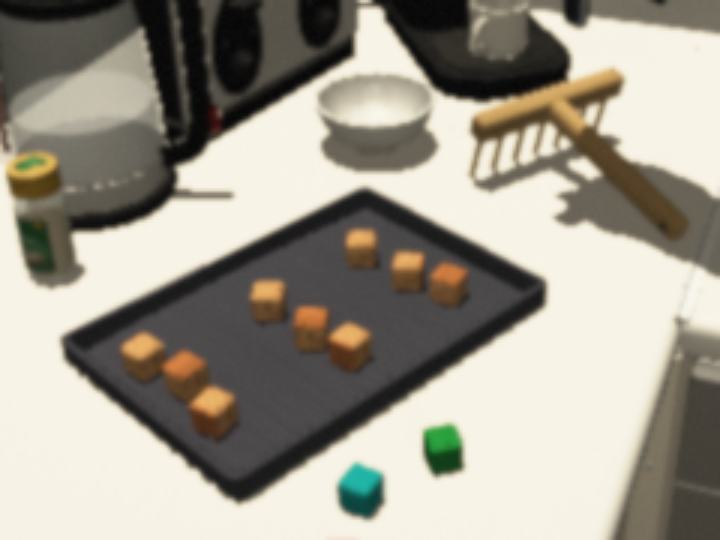

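The picture shows nine croutons in three rows of three, and the rake on the worktop at (475-685, 70-235), clear of the tray. The bowl and jar are in place. I'm handing in.

```bash
python3 -c "
from rig import arm; print(arm.sign_off())"
```

```text
the job is handed in; nothing more can be done
None
```

I handed the job in with all nine croutons in one even layer, a crouton within about 25 mm of every patch middle, and the rake lying on the worktop clear of the tray; in one light-contact drag the wrist read about 11 N down and 10 N sideways, so the 15 N tray limit may have been passed, and sign-off gave no verdict.

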